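Ready the block-counting station for kits of seven

TASK

Get the counting station ready for kits of seven blocks. The grey scale leans onto its short corner foot: push the wooden wedge, thin end first, under that foot until the bubble of the level on top lies between its two black lines, and leave the wedge there; and roll the black ribbed thumbwheel of the blue counter until a 7 stands in the middle of its window. Do not knock the loose wooden blocks or the grey clay sample about.

Things in the scene. Friction and masses are not known exactly. Their poses are not given: they have to be found in the camera images.
- counter: blue counter housing, 130 (x) x 110 (y) x 85 mm high, fixed; origin under its centre. The reader's side is its -x face. In its flat top: a slot with the black thumbwheel and, to the wheel's +y side, a 21 x 24 mm window in a white frame. Nothing beside the wheel stands above the top, so the wheel can be pinched from above across its thickness, or dragged by its rim.
- wheel_top (a point): highest point of the black ribbed thumbwheel, mid-width, 104 mm above the table; axes as counter, not turning with the wheel. The wheel is a disc of radius 54 mm (ribs 1 mm proud), 12 mm thick along y; its axle runs along y, 54 mm straight below this point. 19 mm of it stand out of the housing's top, over 40 mm fore and aft of this point along x.
- window (a point): middle of the digit window in the housing's top, 46 mm to the +y side of the wheel's middle; a white drum with black seven-segment digits, 15 mm high and 14 mm wide, turns below it on the wheel's axle. The top of a digit points to the counter's +x.
- wheel (a joint): turn of the thumbwheel and its drum, rad; it grows when the wheel's top is rolled towards the counter's +x (away from the reader). Digit n stands in the middle of the window at n x 0.6283 (0 at 0, 7 at 4.398); stops at 0 and 5.655. No clicks; it stays where it is left; turning takes about 1 N at the rim.
- scale: grey scale, a 180 mm square deck with one corner pointing to its -x; this frame is fixed, does not tilt; origin on the table under the deck's centre. The level deck is 28 to 58 mm above the table, corners 127 mm from the centre; it tips about the line along y through the origin. On it: a level along x (84 x 24 mm, top 73 mm above the table) and a round steel pan (r 60 mm).
- deck (a joint): tilt of the deck, rad: -0.08 at the start, resting on the short foot; 0 is level; grows as the -x corner is lifted; stops at +0.06. The corner presses down with about 3 N.
- short_foot (a point): lowest point of the short steel foot, a ball end of radius 9 mm, at x -112 mm of the scale, y 0; 1 mm above the table at the start and 10 mm when the deck is level. The deck's corner stands 15 mm further out.
- level_mid (a point): middle of the green level on the deck, x -66 mm of the scale; two black lines lie across it, 9 mm either side
- bubble (a joint): place of the pale bubble (8 mm long) along the level, m: +0.024 at the start, 0 between the lines; it equals -0.3 x deck. It grows to the scale's +x (the high side).
- wedge: loose wooden wedge, 120 (x) x 36 (y) mm, 60 g; origin under its middle; the thin end is at its +x, 1.6 mm high, and the top rises evenly to 19.6 mm at the heel, its -x end. With the foot on it 56 mm behind the thin end the deck is level. It can be gripped across its 36 mm near the heel.
- block_c: loose notched wooden block, 75 x 50 x 36 mm, between the counter and the scale; a bystander; origin under its middle
- block_d: loose notched wooden block, 75 x 50 x 36 mm, left of the scale; a bystander; origin under its middle
- clay_sample: loose grey L-shaped sample, 80 x 35 x 80 mm, left of the scale; a bystander; origin under its middle
Things that resemble listed ones, but are neither listed nor needed, are in the scene too. There is more than one size of the counter; the one meant has the size given above. There is more than one size of the wedge; the one meant has the size given above.

How it is judged:
At the end, for the whole second after the job is handed in: The wheel reads 7 within 0.12 rad (a fifth of a digit) of the middle of the window; the bubble is within 4 mm of the middle of the level (tilt within 0.013 rad), with the foot resting on the wedge; wheel and wedge are at rest (value of joint wheel between 4.2782 and 4.5182 rad and value of joint bubble between -0.004 and 0.004 m and velocity of joint wheel between -0.05 and 0.05 rad/s and linear speed of wedge below 0.01 m/s and contact force between wedge and scale above 0.5 N); the robot touches nothing.
It fails at once if a block or the clay sample is moved by more than 20 mm (distance of any of block_c, block_d, clay_sample from where it was at the start of the episode above 0.02 m).
It also fails if it takes over 72 s, if anything falls off the work surface, if the arm or the gripper's body presses on something with over 40 N, if the wrist force passes 120 N, or if a joint passes its speed limit or range.

ROBOT

A 6-joint arm with a two-finger parallel gripper is mounted at the origin on the work surface. World frame = base frame: x ahead of the robot, y to its left, z up, the work surface at z = 0. Lengths are in m, angles in rad, forces in N, time in s.
With the tool pointing down it reaches from about 0.3 to 0.875 m from the base axis. Payload 6.4 kg.
Tool frame: the origin (TCP) lies at the very end of the fingers, on their centre line; the grasp point (between the pads) lies 19 mm behind it; x points along the fingers, z is the direction in which the jaws open and shut, and the axes are right-handed (so a half turn about x gives the same grasp; the last joint's range is limited). The gripper opens to 88 mm and grips with 3 to 60 N. Pads are 18 mm wide; open, the fingers measure 123 mm over their backs; the gripper's body (75 mm by 187 mm) begins 45 mm behind the grasp point.
Start: joints at [-1.412, 0.181, 1.607, -0, 1.354, -0.206], TCP at [0.205, -0.537, 0.239] pointing down, gripper open.
Joint ranges: [-2.99, 2.99], [-0.89, 2.07], [0.3, 2.58], [-1.14, 4.28], [0, 2.63], [-3.12, 3.12]. Speed limits (rad/s): [2.57, 2.57, 3.01, 3.14, 3.14, 3.14].

INTERFACE

Orientations are given as a rotation vector (axis times angle).
In Python, from bench import arm gives the robot as it stands.
- The arm moves only by the tool arm_command, never from a script. Its arguments are lists of equal length, an entry for each row: "gripper": the opening, from 0 (shut) to 1 (fully open); "offset": the shift along the world's x, y, z in units of 60 mm (1.0 is 60 mm), a list of three; "rotation": the turn, a rotation vector about the world's x, y, z in units of 10 degrees (1.0 is 10 degrees), a list of three. In form: {"gripper": [gripper, ...], "offset": [[dx, dy, dz], ...], "rotation": [[wx, wy, wz], ...]}. A call has 1 to 10 rows; each row shifts and turns the commanded pose from where the row before left it; what a row does not reach is not made up. A row lasts 1/8 s, in which the tool goes at most 62.5 mm and 10.7 degrees, less where a joint would pass 70% of its speed; a pose out of reach is approached as far as the arm can. A call is refused whole if a number of a shift passes 1 or a number of a turn 1, either way. A call with a gripper value outside its range is refused whole. The fingers move at their own pace and stop on an object; "force" is the grip in N (left out, the last holds). Time passes only in rows, so rows that do not move let the fingers close. It gives the time, the measured TCP pose, the force and the opening at its end, in the units of the state.
- arm.get_obs(): the state, without advancing time (a new reading comes with each control period).
- arm.camera(name): name is "scene" or "top" or "wrist"; returns a dict with "frame" (420x560x3 uint8, blue, green, red), "range_z" (420x560 float32, m along the optical axis (not along the pixel's ray), 0 where there is no reading), "fx", "fy", "cx", "cy" (pixels), "R" (3x3) and "t" (3): a world point X has camera coordinates R X + t; the wrist camera has in their place "tool_from_camera" (4x4, takes a point from camera to tool coordinates, whose origin is the TCP and whose axes are the tool frame's). Camera axes: x right, y down, z forward; pixel columns grow to the right and rows downward; lengths in m; the calibration is good to about 2 mm. The wrist camera is an equidistant fisheye: a pixel r from the principal point sees the ray r / f radians off the axis. A picture is of the moment at which its call begins: read the wrist's pose just before it.
- arm.job_done(): hands the job in, once; it reports no verdict.
The state is a dict: "time": time; "joint_pos": joint angles; "joint_velocities": joint speeds; "joint_efforts": joint torques, N m; "position": TCP position; "tool_rot": TCP orientation; "contact_force": force on the tool from outside, world axes, zero at the start; "ft_torque": the same for the moment, N m; "finger_gap": finger opening in m.
Only numpy, scipy, OpenCV 4.12 (cv2) and the standard library are available. Lean on these libraries where they do the work, as an engineer would, in place of code of your own. Each camera call takes 0.05 s, during which the arm holds its last target.

## Working session

There is one attempt and no reset: what is moved stays moved. The work goes in short steps, Python scripts to look and compute and a tool call to move; the robot and the scene stay as the last step left them, time stands still between calls to the robot, and variables do not carry over. Pictures are saved under pics/ and viewed, and the job is handed in when it is done.

Besides the shell and the picture viewer there is one more tool, called after "Request:" by a JSON object that holds its "method" and its "body", one argument or row to a line. arm_command: Moves the arm, as the interface text tells. Its arguments: {"type":"object","properties":{"gripper":{"type":"array"},"offset":{"type":"array"},"rotation":{"type":"array"},"force":{"type":"number"}},"required":["gripper","offset","rotation"]}

```bash
mkdir -p pics
cat > h.py <<'E'
import numpy as np, cv2
from bench import arm
def grab(n):
    o=arm.get_obs(); c=arm.camera(n); 
    np.savez('last_%s.npz'%n, pos=o['position'],rot=o['tool_rot'],**{k:v for k,v in c.items()})
    return c
def cloud(c):
    z=c['range_z']; v,u=np.mgrid[:z.shape[0],:z.shape[1]]
    P=np.stack([(u-c['cx'])/c['fx']*z,(v-c['cy'])/c['fy']*z,z],-1)
    W=(P-c['t'])@c['R']
    W[z==0]=np.nan
    return W
def proj(c,X):
    p=np.asarray(X)@c['R'].T+c['t']; return p[...,:2]/p[...,2:]*[c['fx'],c['fy']]+[c['cx'],c['cy']]
E
python3 - <<'E'
from h import *
print(arm.get_obs())
for n in ['scene','top','wrist']:
    c=grab(n); cv2.imwrite(f'pics/{n}0.png',c['frame'])
    print(n,{k:v for k,v in c.items() if k not in('frame','range_z')})
E
```

```text
{'time': 0.0, 'joint_pos': array([-1.41229861e+00,  1.81497080e-01,  1.60799649e+00, -1.22417921e-05,
        1.35375799e+00, -2.06325437e-01]), 'joint_velocities': array([-6.42449788e-05,  1.26089019e-04, -1.02733818e-03, -1.46644373e-03,
        1.77505358e-03,  1.04398183e-03]), 'joint_efforts': array([-5.01914801e-04, -4.33874309e+01, -3.41850042e+01,  7.02312961e-02,
        3.83788277e-02, -1.47411565e-04]), 'position': array([ 0.20506633, -0.53663436,  0.2378404 ]), 'tool_rot': array([ 0.93753653,  1.36117508, -0.93556717]), 'contact_force': array([-0.28737043, -0.45586329, -0.5064264 ]), 'ft_torque': array([-0.03923404, -0.01283155,  0.01727724]), 'finger_gap': 0.08817221006308441}
scene {'fx': 509.63277492251115, 'fy': 509.63277492251115, 'cx': 282.2805932673689, 'cy': 211.44829972559813, 'R': array([[-0.1779178 ,  0.98402369, -0.00652923],
       [ 0.56824829,  0.09732141, -0.81708165],
       [-0.80339227, -0.14908359, -0.57648499]]), 't': array([ 0.00563163, -0.25978435,  1.74987554])}
top {'fx': 538.5051821556025, 'fy': 538.5051821556025, 'cx': 271.9798695189251, 'cy': 212.22503228382612, 'R': array([[ 0.02445077, -0.99967855, -0.00670474],
       [-0.99418197, -0.02361148, -0.10509382],
       [ 0.10490173,  0.00923536, -0.99443971]]), 't': array([0.0818189 , 0.59109778, 1.59219596])}
wrist {'fx': 325.19226210127806, 'fy': 325.19226210127806, 'cx': 276.20855742870305, 'cy': 209.92653537191106, 'tool_from_camera': array([[ 1.60747964e-03, -2.57176663e-01,  9.66363068e-01,
        -1.46781646e-01],
       [ 2.39303002e-04, -9.66364190e-01, -2.57177360e-01,
         6.61132380e-02],
       [ 9.99998679e-01,  6.44660953e-04, -1.49186761e-03,
        -7.49076092e-04],
       [ 0.00000000e+00,  0.00000000e+00,  0.00000000e+00,
         1.00000000e+00]])}
```

View pics/top0.png

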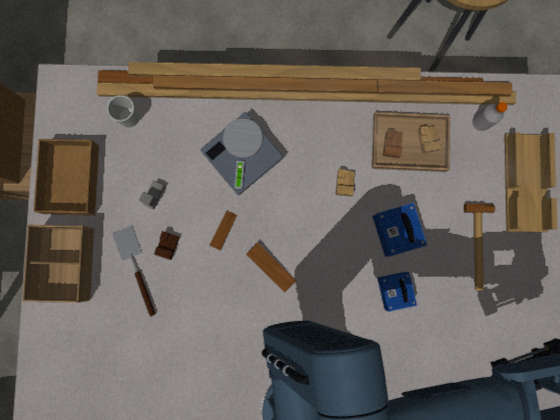

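View pics/scene0.png

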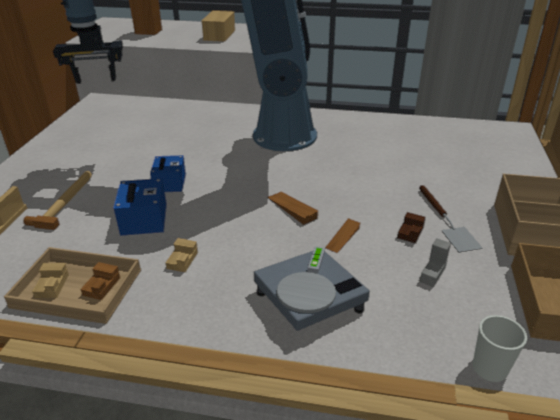

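The top view shows two counters, at (399,231) and (398,292), and two wedges, at (223,230) and (270,267). The sizes decide which is meant, so I'll measure them from depth and enlarge each one.

```bash
cat > m.py <<'E'
from h import *
c=dict(np.load('last_top.npz')); W=cloud(c); f=c['frame']
hsv=cv2.cvtColor(f,cv2.COLOR_BGR2HSV)
def rep(name,mask,zlo=None):
    n,l,s,_=cv2.connectedComponentsWithStats(mask.astype(np.uint8))
    for i in range(1,n):
        if s[i,4]<60: continue
        P=W[l==i]; P=P[~np.isnan(P).any(1)]
        r=cv2.minAreaRect((P[:,:2]*1000).astype(np.float32))
        print(name,s[i],'rect',np.round(r[0],1),np.round(r[1],1),round(r[2],1),'z',np.round(np.percentile(P[:,2],[2,50,98])*1000,1))
roi=np.zeros(f.shape[:2],bool); roi[100:320,120:450]=1
blue=(hsv[...,0]>100)&(hsv[...,0]<130)&(hsv[...,1]>170)&roi
rep('blue',blue)
wood=(hsv[...,0]<22)&(hsv[...,1]>110)&roi
rep('wood',wood)
green=(hsv[...,0]>40)&(hsv[...,0]<80)&(hsv[...,1]>120)&roi
rep('green',green)
print('table z',np.nanmedian(W[260:300,170:230,2]))
for nm,(x,y,w) in {'counters':(340,180,140),'wedges':(180,110,180)}.items():
    cv2.imwrite(f'pics/crop_{nm}.png',cv2.resize(f[y:y+w,x:x+w],(600,600),interpolation=cv2.INTER_CUBIC))
E
python3 m.py
```

```text
blue [ 373  203   53   53 1451] rect [ 547.  -291.7] [127.2 137.6] 17.7 z [30.2 85.1 92.2]
blue [378 272  38  39 841] rect [ 366.  -281.8] [ 96.3 100.8] 13.4 z [35.2 67.7 75.8]
wood [362 100  88   3 143] rect [ 948.4 -308.8] [269.1   8.3] 90.0 z [12.  21.3 29.6]
wood [419 125  18  18 217] rect [ 847.6 -376.5] [57.1 61. ] 5.1 z [ 4.8 27.8 47.7]
wood [383 130  20  28 396] rect [ 811.8 -270.8] [58.2 86.1] 86.7 z [ 6.  33.  49.9]
wood [336 169  18  27 386] rect [ 688.1 -125. ] [54.3 81.4] 85.1 z [13.7 28.7 43.4]
wood [210 211  26  39 428] rect [534.5 243.7] [ 34.  117.9] 66.7 z [-1.  11.  24.4]
wood [155 231  24  28 408] rect [483.2 411.4] [49.3 70.6] 73.1 z [12.6 23.9 42. ]
wood [247 243  49  49 843] rect [425.1  95.6] [163.4  47.1] 46.6 z [-0.5 14.7 29.3]
wood [135 272  20  44 226] rect [337.3 472.2] [135.3  16.1] 22.1 z [ 9.8 18.9 28.6]
green [236 168   6  19  73] rect [688.7 197.6] [12. 54.] 86.7 z [61.1 67.1 73.3]
table z 0.0009513180905449553
```

View pics/crop_counters.png

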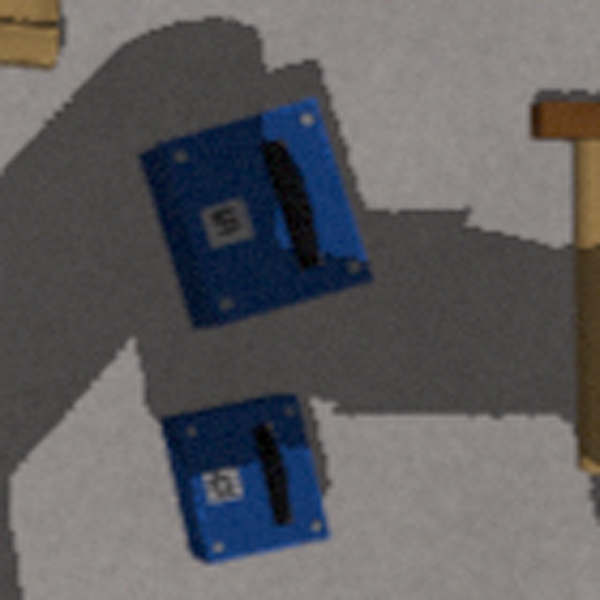

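View pics/crop_wedges.png

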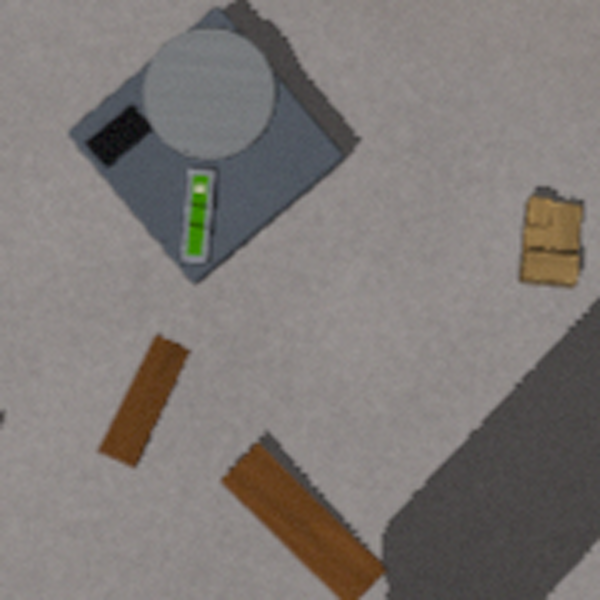

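Run:
```python
from h import *
c=dict(np.load('last_scene.npz'));f=c['frame']
cv2.imwrite('pics/sc1.png',cv2.resize(f[150:270,100:250],None,fx=5,fy=5,interpolation=cv2.INTER_CUBIC))
cv2.imwrite('pics/sc2.png',cv2.resize(f[180:330,240:390],None,fx=4,fy=4,interpolation=cv2.INTER_CUBIC))
# wedge gradients
c=dict(np.load('last_top.npz'));W=cloud(c);f=c['frame']
hsv=cv2.cvtColor(f,cv2.COLOR_BGR2HSV)
for box in [(205,208,34,44),(245,241,53,53)]:
    x,y,w,h=box; m=np.zeros(f.shape[:2],bool); m[y:y+h,x:x+w]=1
    m&=(hsv[...,0]<22)&(hsv[...,1]>110)
    P=W[m]; P=P[~np.isnan(P).any(1)]
    A=np.c_[P[:,:2],np.ones(len(P))]; k=np.linalg.lstsq(A,P[:,2],rcond=None)[0]
    print('grad',k[:2],'slope',np.hypot(*k[:2]),'uphill dir deg',np.degrees(np.arctan2(k[1],k[0])),'mean',P.mean(0))
```

```text
grad [-0.12678149  0.06915003] slope 0.1444135494034342 uphill dir deg 151.39076424105608 mean [0.53313743 0.24410877 0.01137888]
grad [0.07542176 0.12419773] slope 0.14530491259321401 uphill dir deg 58.7308783831889 mean [0.4243623  0.09600867 0.01499951]
```

View pics/sc1.png

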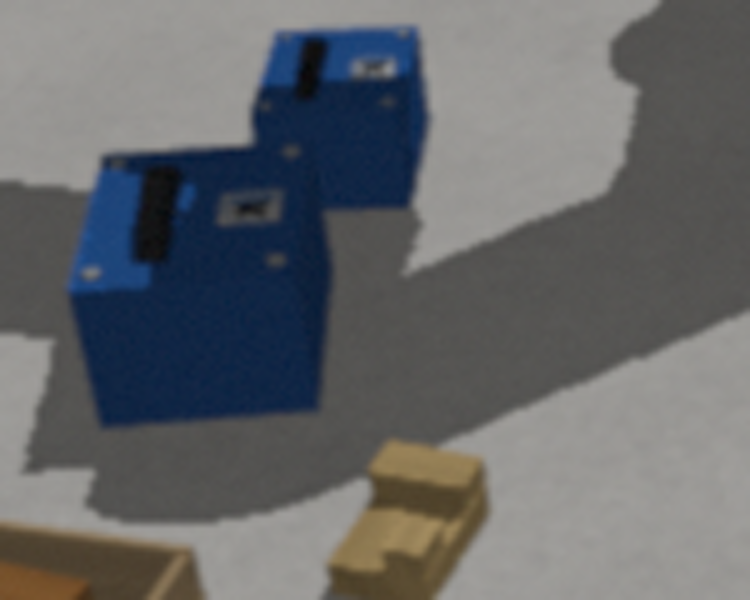

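View pics/sc2.png

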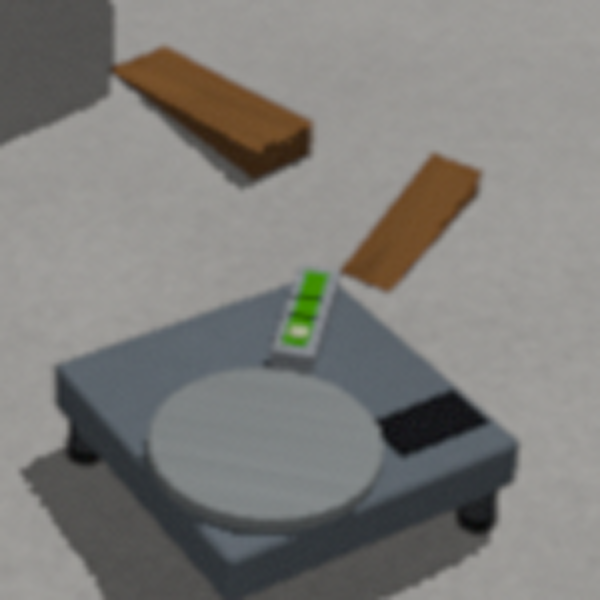

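Chosen: the counter at (399,231), because its top is 85 mm high and about 130 mm long (the other is about 68 mm high). Chosen wedge: the one at (223,230), measured 118 x 34 mm (the other is about 163 x 47 mm). In the crops the thin end points to the scale, the bubble sits off at the far end of the level, and the digit looks like a 5. Next I'll get the poses.

```bash
cat > m2.py <<'E'
from h import *
c=dict(np.load('last_top.npz')); W=cloud(c); f=c['frame']; hsv=cv2.cvtColor(f,cv2.COLOR_BGR2HSV)
def planar(c,uv,z):
    uv=np.atleast_2d(uv).astype(float)
    d=np.c_[(uv-[c['cx'],c['cy']])/[c['fx'],c['fy']],np.ones(len(uv))]@c['R']
    o=-c['R'].T@c['t']; s=(z-o[2])/d[:,2]; return o+d*s[:,None]
if __name__=='__main__':
    # counter: corners in crop (scale 600/140) 
    k=140/600
    cs=np.array([[140,153],[318,98],[372,280],[196,328]])*k+[340,180]-0.4
    P=planar(c,cs,0.085);print('counter top corners (last 2 may include wall)',P.round(4).tolist())
    print('sides',[np.linalg.norm(P[i]-P[(i+1)%4]).round(4) for i in range(4)],'mean',P.mean(0))
    for i,j in [(3,0),(2,1)]: print('yaw x',np.degrees(np.arctan2(*(P[j]-P[i])[1::-1])))
    # wheel
    v=hsv[...,2]; m=np.zeros(v.shape,bool); m[205:250,395:420]=1; m&=(v<40)
    w=W[m];
    uv=np.argwhere(m)[:,::-1]; Q=planar(c,uv,0.097)
    r=cv2.fitLine(Q[:,:2].astype(np.float32),cv2.DIST_L2,0,.01,.01).ravel(); print('wheel mean',Q.mean(0),'dir',np.degrees(np.arctan2(r[1],r[0])),len(Q))
    # window
    q=planar(c,np.array([[228,222]])*k+[340,180]-.4,.085);print('window',q)
    # scale
    k=.3
    cs=np.array([[218,8],[355,152],[197,282],[70,132]])*k+[180,110]-.4
    # heights: -x corner ~48, +x ~68, sides 58
    P=np.vstack([planar(c,cs[0],.068),planar(c,cs[1],.058),planar(c,cs[2],.048),planar(c,cs[3],.058)])
    print('scale corners',P.round(4).tolist(),'centre',(P[0]+P[2])/2,(P[1]+P[3])/2)
    print('diag',np.linalg.norm(P[0]-P[2]),np.linalg.norm(P[1]-P[3]),'yaw',np.degrees(np.arctan2(*(P[0]-P[2])[1::-1])),np.degrees(np.arctan2(*(P[3]-P[1])[1::-1]))-90)
    lv=planar(c,np.array([[190,262],[202,170]])*k+[180,110]-.4,.068);print('level',lv,lv.mean(0),np.degrees(np.arctan2(*(lv[1]-lv[0])[1::-1])))
    wc=np.array([[158,335],[190,350],[135,467],[98,452]])*k+[180,110]-.4
    P=np.vstack([planar(c,wc[:2],.0016),planar(c,wc[2:],.0196)]);print('wedge',P.round(4).tolist(),P.mean(0))
    t=(P[0]+P[1])/2;h=(P[2]+P[3])/2;print('thin',t,'heel',h,'len',np.linalg.norm((t-h)[:2]),'yaw',np.degrees(np.arctan2(*(t-h)[1::-1])))
E
python3 m2.py
```

```text
counter top corners (last 2 may include wall) [[0.5812, -0.1964, 0.085], [0.6217, -0.3171, 0.085], [0.4988, -0.3531, 0.085], [0.4637, -0.2346, 0.085]]
sides [np.float64(0.1273), np.float64(0.128), np.float64(0.1236), np.float64(0.1236)] mean [ 0.54137163 -0.2753033   0.085     ]
yaw x 18.017260377283673
yaw x 16.31237787690955
wheel mean [ 0.54882279 -0.29631102  0.097     ] dir 17.879595 185
window [[ 0.53572641 -0.25607625  0.085     ]]
scale corners [[0.8861, 0.1842, 0.068], [0.759, 0.0577, 0.058], [0.6391, 0.1969, 0.048], [0.7715, 0.3149, 0.058]] centre [0.76262432 0.19055309 0.058     ] [0.76525281 0.18628971 0.058     ]
diag 0.24813180203411972 0.25754029208099943 yaw -2.938163862590918 -2.764097786525454
level [[0.65414517 0.20221819 0.068     ]
 [0.73740311 0.19409903 0.068     ]] [0.69577414 0.19815861 0.068     ] -5.569761652527372
wedge [[0.5954, 0.2347, 0.0016], [0.5822, 0.2047, 0.0016], [0.4728, 0.2498, 0.0196], [0.4856, 0.2838, 0.0196]] [0.53399577 0.24328496 0.0106    ]
thin [0.58878676 0.21972333 0.0016    ] heel [0.47920477 0.26684659 0.0196    ] len 0.11928459350979934 yaw -23.26903047689289
```

Run:
```python
from h import *
from scipy.spatial.transform import Rotation as R
o=arm.get_obs();M=R.from_rotvec(o['tool_rot']).as_matrix();print(M.round(3))
print('tool z heading',np.degrees(np.arctan2(M[1,2],M[0,2])))
```

```text
[[-0.     0.934  0.357]
 [ 0.001  0.357 -0.934]
 [-1.     0.    -0.001]]
tool z heading -69.09891411834013
```

Request:
{"method": "arm_command", "body": {
  "gripper": [1,1,1,1,1,1,1,1,1,1],
  "offset": [
    [0.58,0.43,-0.07],
    [0.58,0.43,-0.07],
    [0.58,0.43,-0.07],
    [0.58,0.43,-0.07],
    [0.58,0.43,-0.07],
    [0.58,0.43,-0.07],
    [0.58,0.43,-0.07],
    [0.58,0.43,-0.07],
    [0.58,0.43,-0.07],
    [0,0,0]
  ],
  "rotation": [
    [0,0,-0.1],
    [0,0,-0.1],
    [0,0,-0.14],
    [0,0,0],
    [0,0,0],
    [0,0,0],
    [0,0,0],
    [0,0,0],
    [0,0,0],
    [0,0,0]
  ]
}}

```text
time: 1.4
position: [0.5198, -0.3027, 0.2]
tool_rot: [0.979, 1.341, -0.978]
contact_force: [-0.3, -0.2, -0.3]
finger_gap: 0.088
```

Run:
```python
from h import *
c=grab('wrist');cv2.imwrite('pics/w1.png',c['frame'])
c=grab('top');cv2.imwrite('pics/t1.png',cv2.resize(c['frame'][100:300,120:480],None,fx=2,fy=2))
```

```text
(no output)
```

View pics/w1.png

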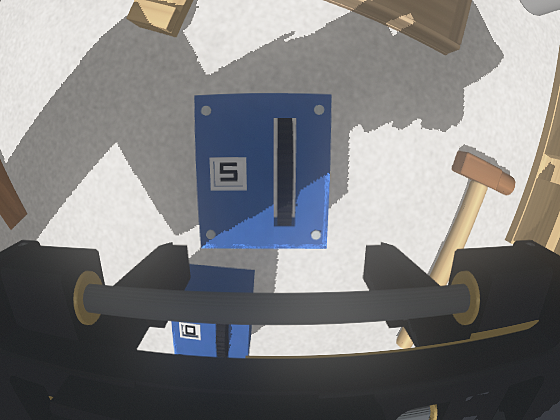

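```bash
cat >> h.py <<'E'
from scipy.spatial.transform import Rotation as Rot
def wplane(uv,z,f='last_wrist.npz'):
    c=dict(np.load(f)); uv=np.atleast_2d(uv).astype(float)
    d=(uv-[c['cx'],c['cy']]); r=np.hypot(d[:,0],d[:,1]); th=r/c['fx']
    ray=np.c_[d/np.maximum(r,1e-9)[:,None]*np.sin(th)[:,None],np.cos(th)]
    T=c['tool_from_camera']; M=Rot.from_rotvec(c['rot']).as_matrix()
    D=ray@T[:3,:3].T@M.T; O=M@T[:3,3]+c['pos']
    return O+D*((z-O[2])/D[:,2])[:,None]
E
python3 - <<'E'
from h import *
c=dict(np.load('last_wrist.npz'));f=c['frame']
cv2.imwrite('pics/w1z.png',cv2.resize(f[85:255,185:345],None,fx=3.5,fy=3.5,interpolation=cv2.INTER_CUBIC))
P=wplane([[195,95],[330,95],[327,247],[199,247]],.085);print(P,P.mean(0),[np.linalg.norm(P[i]-P[i-1]) for i in range(4)])
a=wplane([[286,118],[285,226]],.088);print('slot ends',a,a.mean(0),np.degrees(np.arctan2(*(a[0]-a[1])[1::-1])))
print('window',wplane([[228,173]],.085))
E
```

```text
[[ 0.58744051 -0.21066509  0.085     ]
 [ 0.61945579 -0.31447921  0.085     ]
 [ 0.49757839 -0.35476211  0.085     ]
 [ 0.46290401 -0.24803188  0.085     ]] [ 0.54184468 -0.28198457  0.085     ] [np.float64(0.13002159871831256), np.float64(0.10863861873396616), np.float64(0.12836203744463479), np.float64(0.11222145594279513)]
slot ends [[ 0.590183   -0.28683096  0.088     ]
 [ 0.50564838 -0.31350367  0.088     ]] [ 0.54791569 -0.30016732  0.088     ] 17.51174224914184
window [[ 0.53361621 -0.25541743  0.085     ]]
```

View pics/w1z.png

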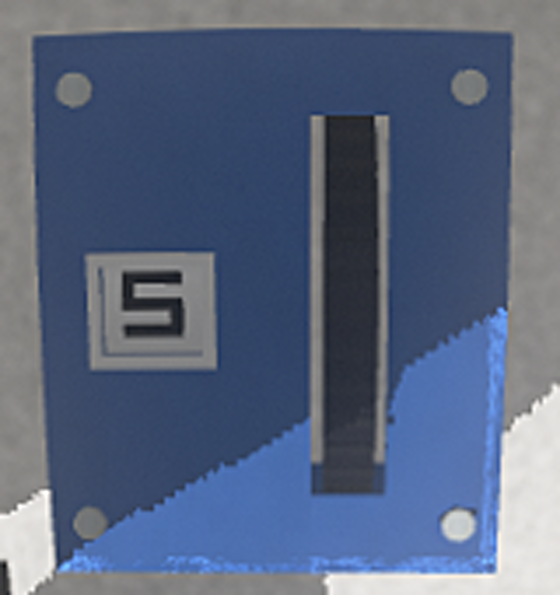

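The wrist view shows the counter top at (195–330, 95–247), which back-projects to 130 x 110 mm, so this is the right counter. The window at (228,173) shows a 5, nearly centred, and the wheel is at (285,172). I need about +1.22 rad, which I'll roll in two pinched strokes.

Request:
{"method": "arm_command", "body": {
  "gripper": [0.4,0.4,0.4,0.4],
  "offset": [
    [0.12,-0.01,-0.7],
    [0.12,-0.02,-0.7],
    [0,0,-0.42],
    [0,0,0]
  ],
  "rotation": [
    [0,0,0],
    [0,0,0],
    [0,0,0],
    [0,0,0]
  ]
}}

```text
time: 2.0
position: [0.5304, -0.3067, 0.0895]
tool_rot: [0.983, 1.343, -0.983]
contact_force: [-0.2, -0.2, 0.0]
finger_gap: 0.0502
```

Request:
{"method": "arm_command", "body": {
  "gripper": [0,0,0,0,0],
  "offset": [
    [0,0,0],
    [0,0,0],
    [0,0,0],
    [0,0,0],
    [0,0,0]
  ],
  "rotation": [
    [0,0,0],
    [0,0,0],
    [0,0,0],
    [0,0,0],
    [0,0,0]
  ],
  "force": 15
}}

```text
time: 2.62
position: [0.5323, -0.3054, 0.0924]
tool_rot: [0.982, 1.341, -0.98]
contact_force: [-4.7, 6.0, 7.4]
finger_gap: 0.0122
```

Request:
{"method": "arm_command", "body": {
  "gripper": [0,0,0,0,0,0,0],
  "offset": [
    [0.08,0.025,0.03],
    [0.08,0.025,0.02],
    [0.08,0.025,0.01],
    [0.08,0.025,-0.01],
    [0.08,0.025,-0.02],
    [0.1,0.03,-0.03],
    [0,0,0]
  ],
  "rotation": [
    [0,0,0],
    [0,0,0],
    [0,0,0],
    [0,0,0],
    [0,0,0],
    [0,0,0],
    [0,0,0]
  ]
}}

```text
time: 3.5
position: [0.5627, -0.2958, 0.0918]
tool_rot: [0.982, 1.341, -0.98]
contact_force: [-1.8, 5.2, 2.5]
finger_gap: 0.0116
```

Run:
```python
from h import *
c=grab('wrist');f=c['frame'];cv2.imwrite('pics/w2.png',f)
c=grab('top');cv2.imwrite('pics/t2.png',cv2.resize(c['frame'][190:270,360:440],None,fx=7,fy=7,interpolation=cv2.INTER_CUBIC))
```

```text
(no output)
```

View pics/w2.png

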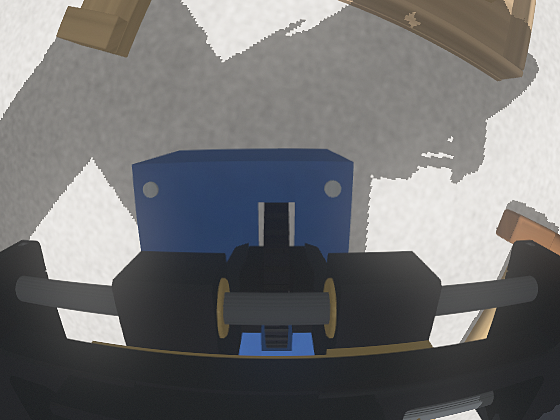

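The wrist view shows the jaws on the wheel and covering the window. I'll open, lift back and look.

Request:
{"method": "arm_command", "body": {
  "gripper": [0.4,0.4,0.4,0.4,0.4,0.4],
  "offset": [
    [0,0,0],
    [0,0,0],
    [0,0,0.3],
    [-0.25,-0.08,0.7],
    [-0.3,-0.09,0.8],
    [0,0,0]
  ],
  "rotation": [
    [0,0,0],
    [0,0,0],
    [0,0,0],
    [0,0,0],
    [0,0,0],
    [0,0,0]
  ]
}}

```text
time: 4.35
position: [0.5314, -0.3103, 0.2063]
tool_rot: [0.98, 1.327, -0.982]
contact_force: [0.4, -0.0, 0.5]
finger_gap: 0.0351
```

Run:
```python
from h import *
c=grab('wrist');f=c['frame'];cv2.imwrite('pics/w3.png',cv2.resize(f[85:265,185:345],None,fx=3.3,fy=3.3,interpolation=cv2.INTER_CUBIC))
```

```text
(no output)
```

View pics/w3.png

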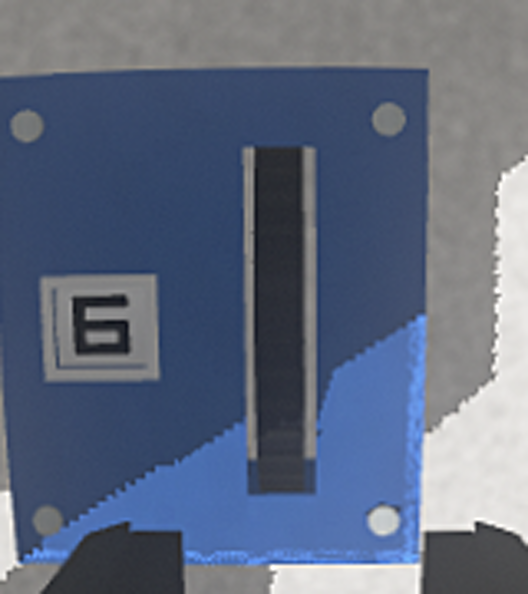

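It reads 6, with the digit centre at row 325 of the crop against the frame centre at 328. I'll repeat the same stroke.

Request:
{"method": "arm_command", "body": {
  "gripper": [0.4,0.4,0.4,0.4,0.4,0,0,0,0,0],
  "offset": [
    [0.02,0.04,-0.7],
    [0,0.04,-0.7],
    [0,0,-0.49],
    [0,0,0],
    [0,0,0],
    [0,0,0],
    [0,0,0],
    [0,0,0],
    [0,0,0],
    [0,0,0]
  ],
  "rotation": [
    [0,0,0],
    [0,0,0],
    [0,0,0],
    [0,0,0],
    [0,0,0],
    [0,0,0],
    [0,0,0],
    [0,0,0],
    [0,0,0],
    [0,0,0]
  ],
  "force": 15
}}

```text
time: 5.65
position: [0.532, -0.3053, 0.0865]
tool_rot: [0.98, 1.333, -0.982]
contact_force: [4.3, -8.5, -6.1]
finger_gap: 0.0117
```

Request:
{"method": "arm_command", "body": {
  "gripper": [0,0,0,0,0,0,0],
  "offset": [
    [0.08,0.025,0.04],
    [0.08,0.025,0.03],
    [0.08,0.025,0.01],
    [0.08,0.025,0],
    [0.08,0.025,-0.02],
    [0.075,0.025,-0.02],
    [0,0,0]
  ],
  "rotation": [
    [0,0,0],
    [0,0,0],
    [0,0,0],
    [0,0,0],
    [0,0,0],
    [0,0,0],
    [0,0,0]
  ]
}}

```text
time: 6.52
position: [0.5599, -0.2965, 0.0893]
tool_rot: [0.979, 1.334, -0.983]
contact_force: [0.8, -8.3, -1.5]
finger_gap: 0.0117
```

Request:
{"method": "arm_command", "body": {
  "gripper": [0.4,0.4,0.4,0.4,0.4,0.4,0.4],
  "offset": [
    [0,0,0],
    [0,0,0],
    [0,0,0.3],
    [-0.25,-0.06,0.7],
    [-0.3,-0.06,0.8],
    [0,0,0],
    [0,0,0]
  ],
  "rotation": [
    [0,0,0],
    [0,0,0],
    [0,0,0],
    [0,0,0],
    [0,0,0],
    [0,0,0],
    [0,0,0]
  ]
}}

```text
time: 7.4
position: [0.5266, -0.3009, 0.1974]
tool_rot: [0.981, 1.337, -0.981]
contact_force: [-0.4, 1.0, 0.4]
finger_gap: 0.0352
```

Run:
```python
from h import *
c=grab('wrist');f=c['frame'];cv2.imwrite('pics/w4.png',cv2.resize(f[85:265,185:345],None,fx=3.3,fy=3.3,interpolation=cv2.INTER_CUBIC))
```

```text
(no output)
```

View pics/w4.png

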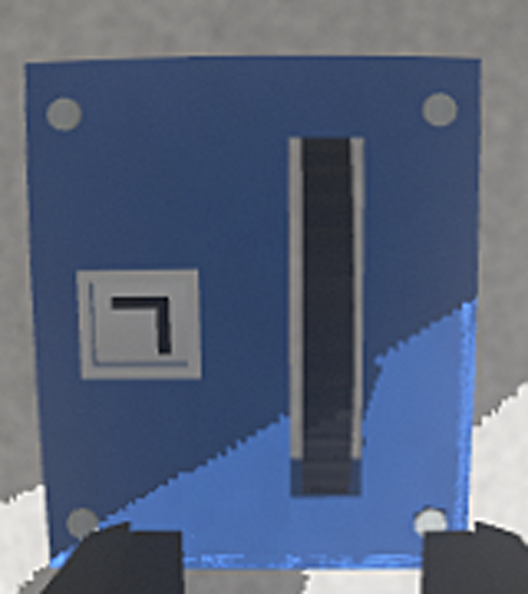

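A 7 stands in the window. Its digit centre is at row 325 of the crop and the frame centre at 324.5, so the error is under 1 mm. Next, the wedge.

Request:
{"method": "arm_command", "body": {
  "gripper": [1,1,1,1,1,1,1,1,1,1],
  "offset": [
    [-0.07,0.85,0.03],
    [-0.07,0.85,0.03],
    [-0.07,0.85,0.03],
    [-0.07,0.85,0.03],
    [-0.07,0.85,0.03],
    [-0.07,0.85,0.03],
    [-0.07,0.85,0.03],
    [-0.07,0.85,0.03],
    [-0.07,0.85,0.03],
    [-0.07,0.85,0.03]
  ],
  "rotation": [
    [0,0,-0.4],
    [0,0,-0.4],
    [0,0,-0.4],
    [0,0,-0.4],
    [0,0,-0.4],
    [0,0,-0.4],
    [0,0,-0.4],
    [0,0,-0.4],
    [0,0,-0.4],
    [0,0,-0.4]
  ]
}}

```text
time: 8.7
position: [0.4832, 0.2108, 0.2132]
tool_rot: [1.491, 0.997, -1.496]
contact_force: [0.5, -0.0, 0.3]
finger_gap: 0.0882
```

Request:
{"method": "arm_command", "body": {
  "gripper": [1,1],
  "offset": [
    [-0.07,0.6,0],
    [0,0,0]
  ],
  "rotation": [
    [0,0,0],
    [0,0,0]
  ]
}}

```text
time: 8.95
position: [0.4787, 0.2471, 0.2131]
tool_rot: [1.487, 1.001, -1.492]
contact_force: [-1.1, -0.2, -0.6]
finger_gap: 0.0885
```

Run:
```python
from h import *
print(arm.get_obs()['position'])
c=grab('wrist');f=c['frame'];cv2.imwrite('pics/w5.png',cv2.resize(f,None,fx=1.4,fy=1.4,interpolation=cv2.INTER_CUBIC))
```

```text
[0.47871972 0.24709478 0.21306781]
```

View pics/w5.png

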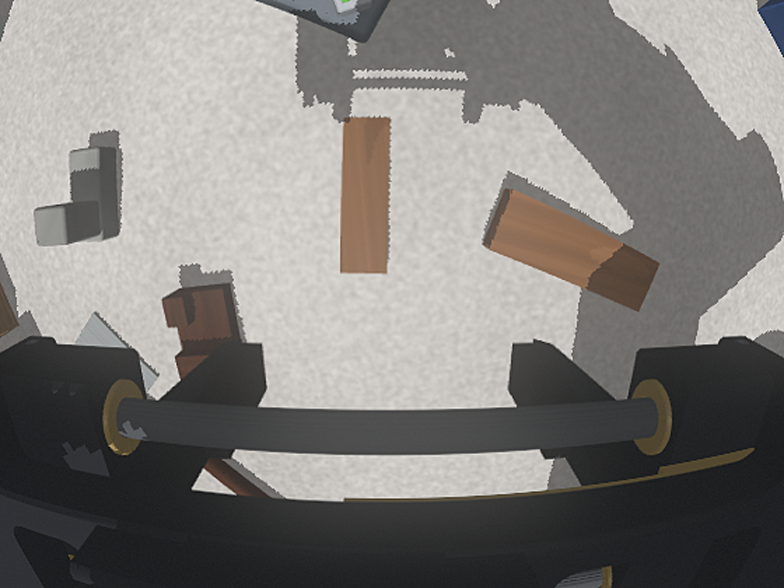

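The wrist view shows the wedge at (341–390, 117–272), straight ahead of the jaws, and the scale's corner at (362,40).

Run:
```python
from h import *
t=wplane(np.array([[344,117],[390,118]])/1.4,.0016); h=wplane(np.array([[387,272],[341,271]])/1.4,.0196)
print(t,h); tm,hm=t.mean(0),h.mean(0); d=(tm-hm)[:2];yaw=np.arctan2(d[1],d[0])
print('thin',tm,'heel',hm,'len',np.hypot(*d),'wid',np.linalg.norm(t[0]-t[1]),np.linalg.norm(h[0]-h[1]),'yaw',np.degrees(yaw))
print('corner',wplane(np.array([[362,40]])/1.4,.048))
print('grip pt 14mm from heel',hm[:2]+.014*d/np.hypot(*d))
M=Rot.from_rotvec(arm.get_obs()['tool_rot']).as_matrix();print('toolz',np.degrees(np.arctan2(M[1,2],M[0,2])),M[:,0],arm.get_obs()['position'])
```

```text
[[0.59445798 0.23635339 0.0016    ]
 [0.57986126 0.2038137  0.0016    ]] [[0.4709475  0.25087296 0.0196    ]
 [0.48507768 0.28318534 0.0196    ]]
thin [0.58715962 0.22008355 0.0016    ] heel [0.47801259 0.26702915 0.0196    ] len 0.1188148309973042 wid 0.03566365072804136 0.03526686443013542 yaw -23.273189717027513
corner [[0.63383335 0.20267643 0.048     ]]
grip pt 14mm from heel [0.49087343 0.26149753]
toolz -112.33060990084553 [-2.81764711e-03 -9.67711359e-04 -9.99995562e-01] [0.47913248 0.24574631 0.2131918 ]
```

Request:
{"method": "arm_command", "body": {
  "gripper": [0.65,0.65,0.65,0.65,0.65,0.65],
  "offset": [
    [0.1,0.13,-0.8],
    [0.1,0.13,-0.8],
    [0,0,-0.8],
    [0,0,-0.7],
    [0,0,0],
    [0,0,0]
  ],
  "rotation": [
    [0,0,-0.09],
    [0,0,0],
    [0,0,0],
    [0,0,0],
    [0,0,0],
    [0,0,0]
  ]
}}

```text
time: 9.75
position: [0.4933, 0.26, 0.0299]
tool_rot: [1.505, 0.987, -1.503]
contact_force: [-0.7, 1.0, 0.2]
finger_gap: 0.0574
```

Request:
{"method": "arm_command", "body": {
  "gripper": [0.65,0.65,0.65,0,0,0,0,0],
  "offset": [
    [-0.03,0.02,-0.2],
    [0,0,-0.22],
    [0,0,0],
    [0,0,0],
    [0,0,0],
    [0,0,0],
    [0,0,0],
    [0,0,0]
  ],
  "rotation": [
    [0,0,0],
    [0,0,0],
    [0,0,0],
    [0,0,0],
    [0,0,0],
    [0,0,0],
    [0,0,0],
    [0,0,0]
  ],
  "force": 20
}}

```text
time: 10.75
position: [0.4908, 0.2619, 0.0038]
tool_rot: [1.504, 0.987, -1.503]
contact_force: [-0.3, -0.4, 2.4]
finger_gap: 0.0359
```

Gripped, with a 35.9 mm gap. Now I'll refine the scale's pose from the first top image, using line fits on the deck edges and the level.

```bash
cat > m3.py <<'E'
from h import *
from scipy.optimize import least_squares
d0=np.load('last_top.npz') if False else None
c=grab('top'); f=c['frame']; cv2.imwrite('pics/t6.png',cv2.resize(f[100:260,180:340],None,fx=3.7,fy=3.7,interpolation=cv2.INTER_CUBIC))
hsv=cv2.cvtColor(f,cv2.COLOR_BGR2HSV)
for n in ['0']:
    f=cv2.imread('pics/top0.png'); hsv=cv2.cvtColor(f,cv2.COLOR_BGR2HSV)
    g=(hsv[...,0]>40)&(hsv[...,0]<80)&(hsv[...,1]>110); g[:150]=0;g[210:]=0;g[:,:220]=0;g[:,260:]=0
    print(np.argwhere(g).mean(0)[::-1])
    # silhouette: top deck edges
    W=cloud(c)
    L=cv2.createLineSegmentDetector().detect(cv2.cvtColor(cv2.resize(f[100:210,190:300],None,fx=4,fy=4,interpolation=cv2.INTER_CUBIC),cv2.COLOR_BGR2GRAY))[0].reshape(-1,4)
    for l in L:
        ln=np.hypot(l[2]-l[0],l[3]-l[1])
        if ln>40: print((l/4+[190,100,190,100]-.375).round(1),'len',round(ln/4,1))
E
python3 m3.py
```

```text
[238.74157303 175.19101124]
[276.8 163.1 239.2 194.7] len 49.2
[241.5 188.2 243.9 161.3] len 27.0
[286.  154.7 276.9 163.2] len 12.4
[266.  121.8 271.1 131.5] len 10.9
[205.2 152.2 218.9 140.9] len 17.8
[273.3 133.8 285.9 149. ] len 19.7
[224.8 148.8 211.9 160. ] len 17.1
[207.4 142.1 221.7 130.1] len 18.7
[247.9 118.4 237.3 118.4] len 10.6
[261.9 140.7 261.1 130.1] len 10.6
[236.4 193.8 229.9 185.9] len 10.2
[235.3 119.1 243.5 111.7] len 11.1
[228.2 183.9 213.3 166.5] len 22.9
[235.8 160.1 234.3 180.7] len 20.7
[213.4 166.3 200.1 150.4] len 20.7
[252.9 154.2 259.8 146.7] len 10.2
[299.2 100.4 282.6 100.5] len 16.6
[260.9 130.  254.9 121.8] len 10.1
```

View pics/t6.png

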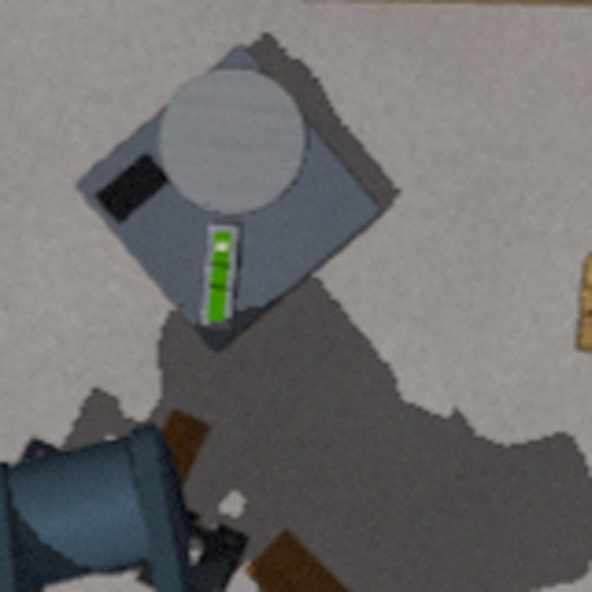

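Run:
```python
from h import *
from m2 import planar
c=dict(np.load('last_top.npz'))
ls=[planar(c,np.array(l).reshape(2,2),.067) for l in ([241.5,188.2,243.9,161.3],[235.8,160.1,234.3,180.7],[234.3,180.7,235.8,160.1])]
for l in ls: print(l.round(4).tolist(),np.degrees(np.arctan2(*(l[1]-l[0])[1::-1])))
m=planar(c,[238.74,175.19],.0677)[0];print('level mid',m)
for yaw in (-3,-4,-5):
    y=np.radians(yaw);print(yaw,'foot',m[:2]-.0415*np.array([np.cos(y),np.sin(y)]),'centre',m[:2]+.071*np.array([np.cos(y),np.sin(y)]))
```

```text
[[0.6546, 0.1878, 0.067], [0.7357, 0.1831, 0.067]] -3.309358383759229
[[0.7388, 0.2073, 0.067], [0.6766, 0.2098, 0.067]] 177.70222431298365
[[0.6766, 0.2098, 0.067], [0.7388, 0.2073, 0.067]] -2.2977756870163724
level mid [0.69336158 0.19710814 0.0677    ]
-3 foot [0.65191846 0.19928008] centre [0.76426428 0.19339229]
-4 foot [0.65196268 0.20000303] centre [0.76418863 0.19215543]
-5 foot [0.6520195 0.2007251] centre [0.76409141 0.19092008]
```

The scale's yaw is about -3° and the foot is at about (0.652, 0.198). I'll lift slightly, turn the wedge by +20.3°, and line it up before the foot.

Request:
{"method": "arm_command", "body": {
  "gripper": [0,0,0,0,0,0,0,0,0],
  "offset": [
    [0,0,0.1],
    [0.15,0,0],
    [0.15,-0.15,0],
    [0.15,-0.2,0],
    [0.14,-0.2,0],
    [0,-0.2,0],
    [0,-0.2,0],
    [0,0,0],
    [0,0,0]
  ],
  "rotation": [
    [0,0,0],
    [0,0,0.35],
    [0,0,0.35],
    [0,0,0.35],
    [0,0,0.35],
    [0,0,0.35],
    [0,0,0.28],
    [0,0,0],
    [0,0,0]
  ]
}}

```text
time: 11.92
position: [0.5258, 0.205, 0.0096]
tool_rot: [1.25, 1.183, -1.25]
contact_force: [0.4, -0.4, -1.2]
finger_gap: 0.0355
```

Run:
```python
from h import *
c=grab('wrist');f=c['frame'];cv2.imwrite('pics/w7.png',cv2.resize(f,None,fx=1.4,fy=1.4,interpolation=cv2.INTER_CUBIC))
M=Rot.from_rotvec(arm.get_obs()['tool_rot']).as_matrix();print('yaw',np.degrees(np.arctan2(M[1,2],M[0,2]))+90)
```

```text
yaw -3.1308005076192416
```

View pics/w7.png

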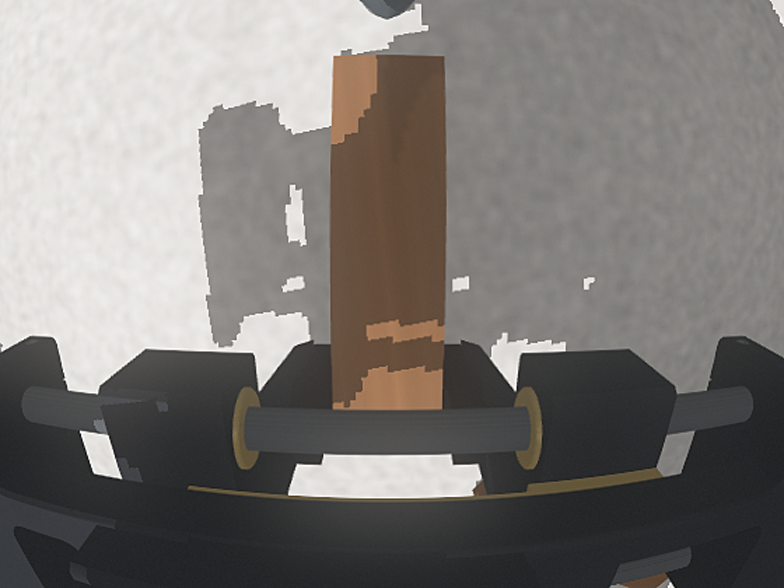

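The wedge axis (col 388) is in line with the corner foot (col 388, top edge). Lower and push in.

Request:
{"method": "arm_command", "body": {
  "gripper": [0,0,0,0,0,0,0,0,0],
  "offset": [
    [0,0,-0.1],
    [0.15,-0.008,0],
    [0.15,-0.008,0],
    [0.15,-0.008,0],
    [0.15,-0.008,0],
    [0.15,-0.008,0],
    [0.15,-0.008,0],
    [0.15,-0.008,0],
    [0,0,0]
  ],
  "rotation": [
    [0,0,0],
    [0,0,0],
    [0,0,0],
    [0,0,0],
    [0,0,0],
    [0,0,0],
    [0,0,0],
    [0,0,0],
    [0,0,0]
  ]
}}

```text
time: 13.1
position: [0.5891, 0.2015, 0.0033]
tool_rot: [1.249, 1.184, -1.249]
contact_force: [-2.0, 0.6, 2.3]
finger_gap: 0.036
```

```bash
cat > look.py <<'E'
from h import *
import sys
c=grab('top');f=c['frame'];cv2.imwrite(f'pics/t{sys.argv[1]}.png',cv2.resize(f[145:225,200:280],None,fx=7,fy=7,interpolation=cv2.INTER_CUBIC))
c=grab('wrist');f=c['frame'];cv2.imwrite(f'pics/w{sys.argv[1]}.png',cv2.resize(f,None,fx=1.4,fy=1.4,interpolation=cv2.INTER_CUBIC))
c=grab('scene');f=c['frame'];cv2.imwrite(f'pics/s{sys.argv[1]}.png',cv2.resize(f[200:300,260:380],None,fx=6,fy=6,interpolation=cv2.INTER_CUBIC))
E
python3 look.py 8
```

```text
(no output)
```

View pics/t8.png

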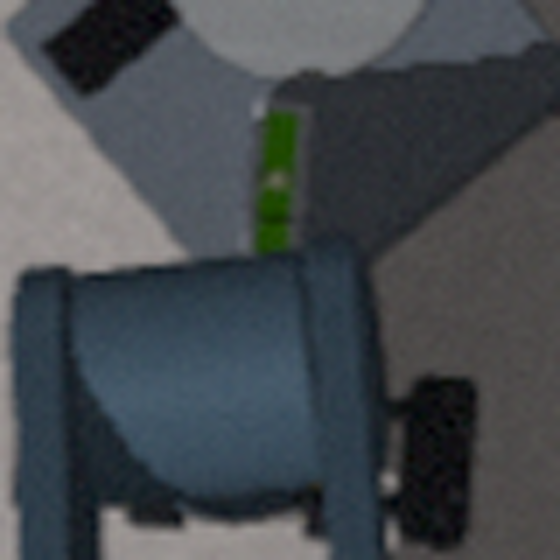

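View pics/w8.png

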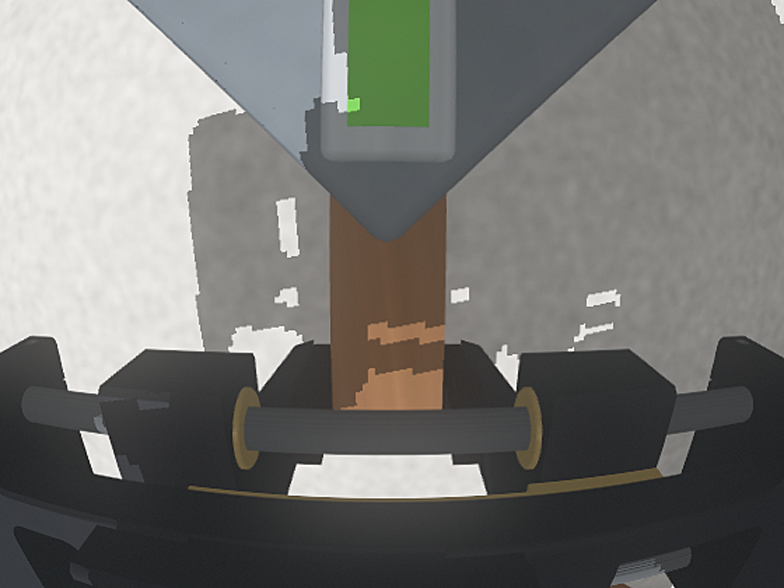

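View pics/s8.png

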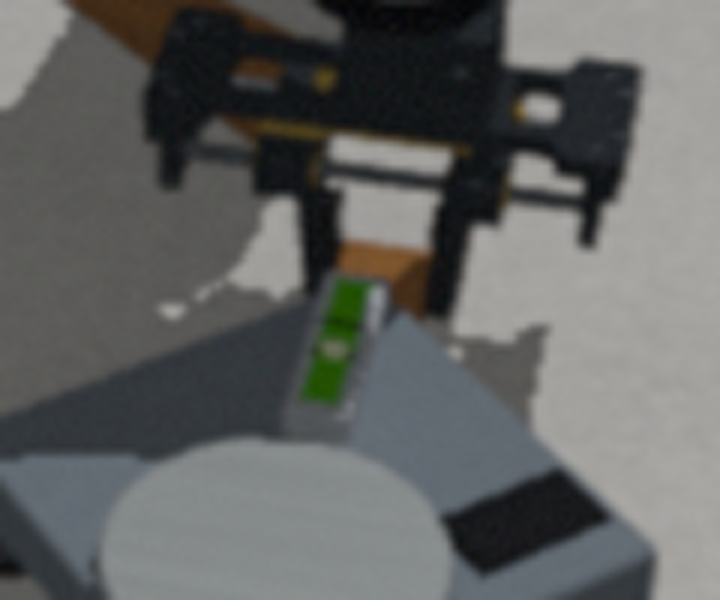

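In the scene view the bubble at (333,348) still sits just on the far (+x) side of the middle, by about 5 mm. That matches the roughly 13 mm of push left, so I'll push 12.6 mm more.

Request:
{"method": "arm_command", "body": {
  "gripper": [0,0,0,0],
  "offset": [
    [0.1,-0.005,0],
    [0.11,-0.006,0],
    [0,0,0],
    [0,0,0]
  ],
  "rotation": [
    [0,0,0],
    [0,0,0],
    [0,0,0],
    [0,0,0]
  ]
}}

```text
time: 13.75
position: [0.6013, 0.2007, 0.0033]
tool_rot: [1.249, 1.183, -1.249]
contact_force: [-1.8, 0.4, 1.6]
finger_gap: 0.0358
```

```bash
python3 look.py 9
```

```text
(no output)
```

View pics/s9.png

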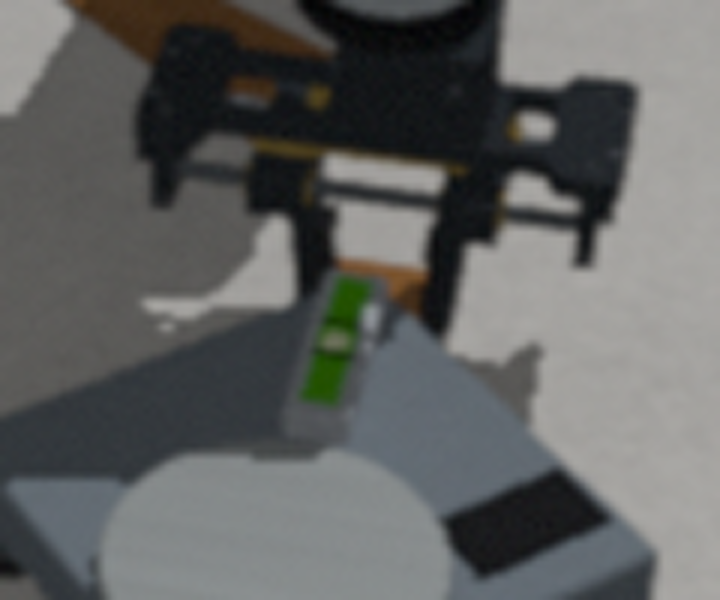

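In the scene view the bubble at (335,341) now sits between the lines (about rows 322 and 358). I'll release, back off straight up, and check with the wrist camera.

Request:
{"method": "arm_command", "body": {
  "gripper": [0.6,0.6,0.6,0.6,0.6,0.6,0.6,0.6,0.6,0.6],
  "offset": [
    [0,0,0],
    [0,0,0],
    [0,0,0],
    [0,0,0.2],
    [-0.1,0,0.6],
    [-0.1,0,0.8],
    [0,0,0.8],
    [0,0,0.8],
    [0,0,0],
    [0,0,0]
  ],
  "rotation": [
    [0,0,0],
    [0,0,0],
    [0,0,0],
    [0,0,0],
    [0,0,0],
    [0,0,0],
    [0,0,0],
    [0,0,0],
    [0,0,0],
    [0,0,0]
  ]
}}

```text
time: 15.15
position: [0.5892, 0.2007, 0.1956]
tool_rot: [1.249, 1.183, -1.249]
contact_force: [-0.4, -0.6, 0.5]
finger_gap: 0.0526
```

```bash
python3 look.py 10
python3 - <<'E'
from h import *
f=np.load('last_wrist.npz')['frame'];cv2.imwrite('pics/w10z.png',cv2.resize(f[0:220,170:380],None,fx=2.7,fy=2.7,interpolation=cv2.INTER_CUBIC))
E
```

```text
(no output)
```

View pics/w10z.png

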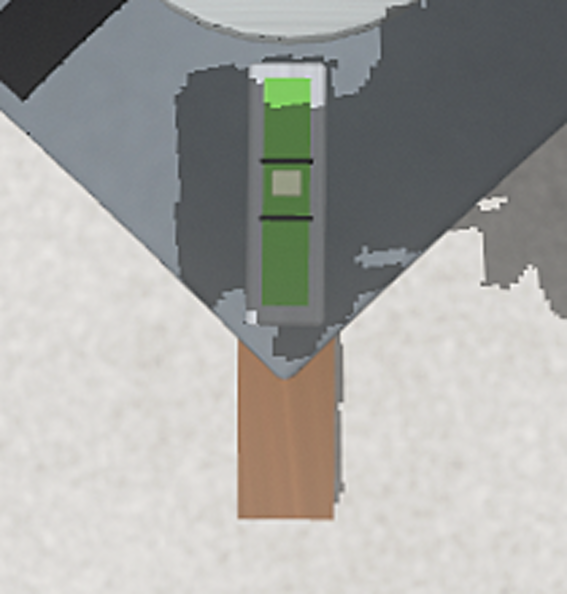

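View pics/s10.png

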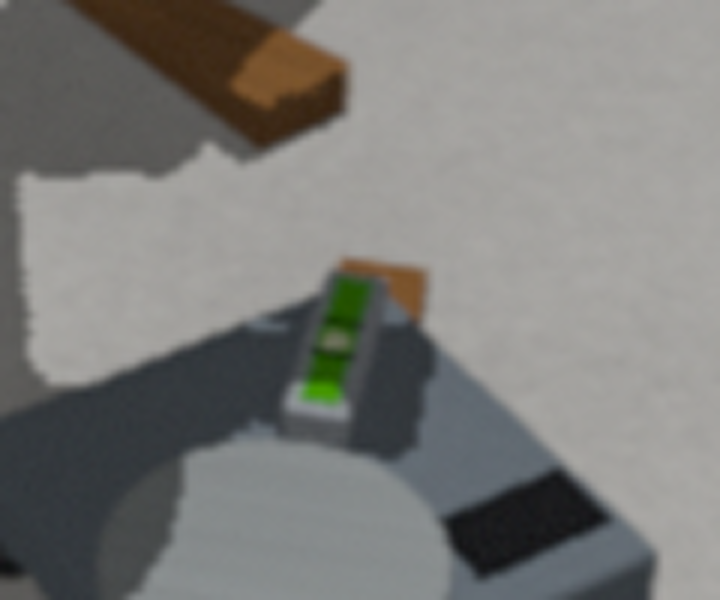

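The wrist view shows the bubble centre at row 183 and the lines at 160 and 217, so the middle is 188.5. The bubble is about +1.7 mm off, inside the 4 mm limit. Last, I'll check that nothing drifts, re-read the wheel, and check the bystanders.

Request:
{"method": "arm_command", "body": {
  "gripper": [0.6,0.6,0.6,0.6,0.6,0.6,0.6,0.6],
  "offset": [
    [-0.5,0,0.5],
    [-0.5,0,0.5],
    [-0.5,0,0.3],
    [0,0,0],
    [0,0,0],
    [0,0,0],
    [0,0,0],
    [0,0,0]
  ],
  "rotation": [
    [0,0,0],
    [0,0,0],
    [0,0,0],
    [0,0,0],
    [0,0,0],
    [0,0,0],
    [0,0,0],
    [0,0,0]
  ]
}}

```text
time: 16.3
position: [0.4996, 0.2006, 0.2729]
tool_rot: [1.249, 1.184, -1.25]
contact_force: [0.5, 0.1, 0.3]
finger_gap: 0.053
```

Run:
```python
from h import *
c=grab('top');f=c['frame'];a=cv2.imread('pics/top0.png')
z=lambda im,x,y,w,h,s:cv2.resize(im[y:y+h,x:x+w],None,fx=s,fy=s,interpolation=cv2.INTER_CUBIC)
c2=grab('wrist')
cv2.imwrite('pics/f1.png',np.hstack([z(f,375,205,50,50,8),z(f,215,155,50,50,8)]))
cv2.imwrite('pics/f2.png',np.vstack([z(a,130,160,240,100,2.9),z(f,130,160,240,100,2.9)]))
```

```text
(no output)
```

View pics/f1.png

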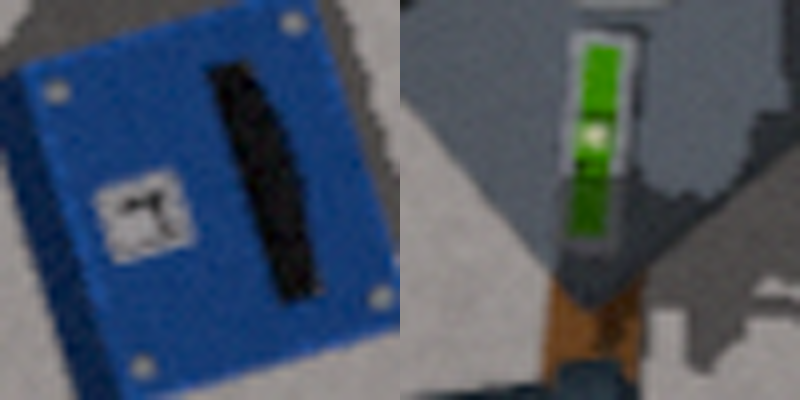

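View pics/f2.png

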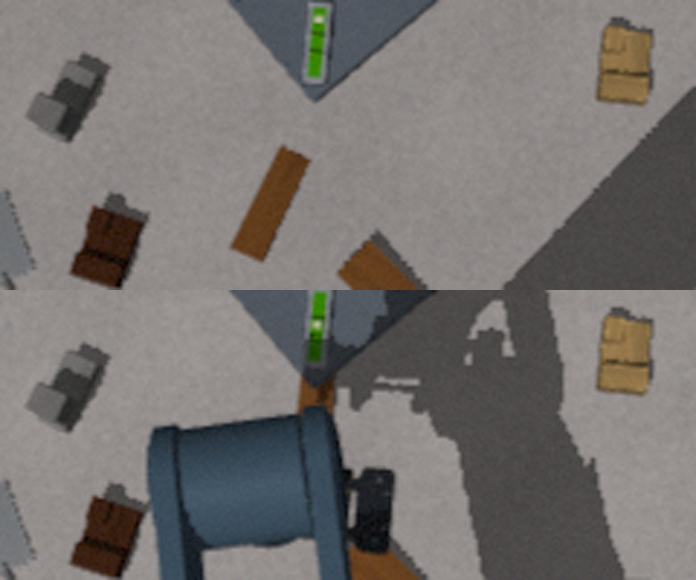

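The final top view shows a 7 centred in the window, the bubble at row 136 between the lines at 116 and 167, and the blocks and clay sample where they started. Handing in.

```bash
python3 -c "
from bench import arm
print(arm.job_done())"
```

```text
the job is handed in; nothing more can be done
None
```

The counter reads 7 and the scale is level on the wedge. I handed the job in at about 16 s; the hand-in reports no verdict.

- **Counter:** I rolled the thumbwheel of the 130 x 110 mm counter from 5 to 7 in two pinched strokes. The last close-up showed the 7 less than 1 mm from the middle of the window.
- **Scale:** I gripped the 120 x 36 mm wedge near its heel and turned it in line with the foot. I pushed it in until the bubble lay between the lines, then let go. Two cameras put the bubble 1.7–1.8 mm to the +x side of the middle, inside the 4 mm limit. I left that offset uncorrected.
- **Other checks:** The blocks and the clay sample look unmoved against the first picture. The gripper was clear of everything, with about zero contact force. I saw no force above about 11 N in the readings between moves. I had no direct readout of the wheel angle or of the force between foot and wedge, so those two are judged from the pictures. No check failed or disagreed.

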